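Tighten a pull-off eye with a tommy bar

ROBOT

A 6-joint arm with a two-finger parallel gripper is mounted at the origin on the work surface. World frame = base frame: x ahead of the robot, y to its left, z up, the work surface at z = 0. Lengths are in m, angles in rad, forces in N, time in s.
With the tool pointing down it reaches from about 0.3 to 0.775 m from the base axis. Payload 14.6 kg.
Tool frame: the origin (TCP) lies at the very end of the fingers, on their centre line; the grasp point (between the pads) lies 19 mm behind it; z points along the fingers, y is the line along which they close (so a half turn about z gives the same grasp; the last joint's range is limited). The gripper opens to 94 mm and grips with 3 to 60 N. Pads are 16 mm wide; open, the fingers measure 119 mm over their backs; the gripper's body (75 mm by 177 mm) begins 78 mm behind the grasp point.
Start: joints at [-1.354, 0.3, 1.521, -0, 1.321, -0.067], TCP at [0.154, -0.528, 0.205] pointing down, gripper open.
Joint ranges: [-3.03, 3.03], [-0.79, 2.21], [0.23, 2.52], [-1.04, 4.18], [0, 3.07], [-2.55, 2.55]. Speed limits (rad/s): [2.22, 2.22, 2.57, 3.14, 3.14, 3.14].

INTERFACE

Orientations are given as [roll, pitch, yaw] about the fixed x, y, z axes, in that order (R = Rz(yaw) Ry(pitch) Rx(roll)).
In Python, from station import * gives the robot as it stands.
- The arm moves only by the tool jog_arm, never from a script. Its argument "rows" is a list of rows, each a list of 3 entries, a list of its own where there are three numbers: the shift along the tool's x, y, z in m, then the turn about the tool's z in degrees, then the finger opening in m, from 0 to 0.094. A call has 1 to 12 rows; each row shifts and turns the commanded pose from where the row before left it, along the tool's axes as they then stand; what a row does not reach is not made up. A row lasts 1/12 s, in which the tool goes at most 41.7 mm and 7.16 degrees, less where a joint would pass 70% of its speed; a pose out of reach is approached as far as the arm can. A call is refused whole if a number of a shift passes 0.0417 or a number of a turn 7.16, either way. A call with a gripper value outside its range is refused whole. The fingers move at their own pace and stop on an object; "squeeze" is the grip in N (left out, the last holds). Time passes only in rows, so rows that do not move let the fingers close. It gives the time, the measured TCP pose, the force, the opening and the grip force at its end, in the units of the state.
- get_obs(): the state, without advancing time (a new reading comes with each control period).
- camera(name): name is "scene" or "top"; returns a dict with "image" (384x512x3 uint8, red, green, blue), "range_z" (384x512 float32, m along the optical axis (not along the pixel's ray), 0 where there is no reading), "K" (3x3 intrinsics, pixels), "k1" (the pictures are not rectified: a ray, as slopes to the right and down, at radius r is drawn at 1 + k1 r^2 times it, then the intrinsics apply), "world_from_camera" (4x4, takes a point from camera to world coordinates). Camera axes: x right, y up, looking along -z (the intrinsics and any distortion apply to the point x, -y, -z); pixel columns grow to the right and rows downward; lengths in m; the calibration is good to about 2 mm. A picture is of the moment at which its call begins.
- hand_in(): hands the job in; it is judged then, once.
Trained networks look in a picture, given as the dict that the camera call returned (one of the last four; its "shot" number tells which), for a name from the list of things; names that differ only in an ending like _2 or _b are one class to them, and where a whole thing is asked for, a point or a joint stands for the part that bears it (a point fixed in the world has none). Each returns a list of dicts, best first, with "p" (0 to 1); they miss things now and then, are a little off and sometimes report something else, mostly with a low value. They report only what shows in the picture. A call takes as long as a camera call. They do not tell look-alikes from the thing itself.
- search_frame(label, picture): "at" ([column, row] as shares, 0 to 1, of the picture: columns of its width, rows of its height, amid what is visible of it).
- spot_point(label, picture): "at" ([column, row] as shares, 0 to 1, of the picture: columns of its width, rows of its height: a listed point, or the origin of a listed thing).
The state is a dict: "time_s": time; "qpos": joint angles; "joint_vel": joint speeds; "tau": joint torques, N m; "ee_pos": TCP position; "eef_rot": TCP orientation; "force": force on the tool from outside, world axes, zero at the start; "moment": the same for the moment, N m; "grip_width": finger opening in m; "grip_force": force on a finger pad.
Only numpy, scipy, OpenCV 4.12 (cv2) and the standard library are available. Lean on these libraries where they do the work, as an engineer would, in place of code of your own. Each camera call takes 0.05 s, during which the arm holds its last target. There are 200 camera calls.

TASK

Tighten the ring eye in the tile sample's metal dolly: slide the orange-handled bar through its loop as far as the black band and turn the eye clockwise (seen from above) with the bar until it bites and just drags the yellow indicator washer round with it, about eight degrees and never more than fifteen. Turn it gently with the bar alone, then draw the bar out and lay it in the grey tray, leaving everything else on the table where it is.

Things in the scene. Friction and masses are not known exactly. Their poses are not given: they have to be found in the camera images.
- bar: Tommy bar: orange handle 70 long x 22 wide x 30 high, and a steel rod 10 in diameter with a round end out of the middle of one end face; about 140 g. Origin: centre of the handle's underside; x along the rod to its free end, z up. Rod axis 15 above the origin, from x = 35 to x = 125. It starts on the lilac foam, handle nearer the robot; grip the handle's 22 width.
- tip (a point): Free end of the bar's steel rod, on its axis, 125 ahead of the handle's centre; axes as the bar.
- band (a point): Middle of the 8 wide black band half way along the steel rod, 80 ahead of the handle's centre. The bar counts as slid through when the loop's centre is within about 20 of this point, with tip and handle on opposite sides of the loop.
- root (a point): Where the steel rod leaves the handle's end face, on its axis, 35 ahead of the handle's centre.
- eye: The dark ring eye screwed into the dolly: collar 26 in diameter and an upright ring on it. It can only turn about the vertical. Turned clockwise it drags lightly (0.08 N m) for 0.45 to 0.8 rad, then bites at a hidden place in its thread that cannot be seen or measured: from there eye and washer turn together against 0.3 N m. Nothing springs back. Origin on the turning axis.
- loop (a point): Centre of the eye's loop, on the turning axis, 82 above the table. Ring of 8 round wire, 20 inside, 36 outside diameter. x is the level line through the hole, z up; x starts 0.55 to 1.7 rad counter-clockwise from world x. The bar fits loosely: it swings about 0.85 rad either way off the hole's line before it bears on both sides of the ring and turns it. Keep the bar's push under 45 N.
- pointer (a point): Outer end, top face, of the tab of the yellow indicator washer (disc 48 in diameter, 4 thick, on the dolly under the eye's collar); 34 from the turning axis, 54 above the table. It moves only once the eye has bitten, and must end 3 to 15 degrees (1.8 to 8.9 in a straight line) from where it began.
- sample: Fixed sample: grey board 180 x 180 x 18, blue coat, white tile 150 x 150 with its top 30 above the table; in its middle an aluminium dolly 50 in diameter reaching 50 above the table, carrying washer and eye. Origin: underside centre.
- tray: Fixed open grey tray, 230 x 150 x 18 high, wall 4, floor 5 thick; long side along its x. Origin: centre of its underside.
- rest: Fixed lilac foam offcut, 200 x 130 x 30 high, on which the bar lies at the start. Origin: centre of its underside.
- water: Bystander to leave alone: a full 0.5 l water bottle, 64 dia x 200 high. Origin: underside.
- tape: Bystander to leave alone: a cream roll of masking tape lying flat, 104 dia x 24 high. Origin: underside.
- tape2: Bystander to leave alone: a yellow roll of tape lying flat, 90 dia x 40 high. Origin: underside.
- primer: Bystander to leave alone: a white jar with a red label, 80 dia x 100 high. Origin: underside.
- tile: Bystander to leave alone: a loose blue tile, 100 x 100 x 9. Origin: underside.
- spare_eye: Bystander to leave alone: a spare ring eye standing on its collar, 26 dia x about 52 high, like the one in the dolly but not in use. Origin: underside.
- brush: Bystander to leave alone: a brush lying flat. Origin: underside.
Things that resemble listed ones, but are neither listed nor needed, are in the scene too. Several things have the shape of the bar; the one meant has the colours described above.

How it is judged:
By the outcome, as a careful person would: the job done as asked, in the order asked, and still so for the second after the job is handed in, with the robot touching nothing.
It also fails if it takes over 72 s, if anything falls off the work surface, if the arm or the gripper's body presses on something with over 40 N, if the wrist force passes 120 N, or if a joint passes its speed limit or range.

## Working session

There is one attempt and no reset: what is moved stays moved. The work goes in short steps, Python scripts to look and compute and a tool call to move; the robot and the scene stay as the last step left them, time stands still between calls to the robot, and variables do not carry over. Pictures are saved under pics/ and viewed, at most 10 in all, crops included, and the job is handed in when it is done.

Besides the shell and the picture viewer there is one more tool, called after "Call:" as name([rows], argument=value, ...), one row to a line, values as JSON. jog_arm: Moves the arm, as the interface text tells. Its arguments: {"type":"object","properties":{"rows":{"type":"array","items":{"type":"array"}},"squeeze":{"type":"number"}},"required":["rows"]}

```bash
mkdir -p pics
cat > h.py <<'E'
from station import *
import numpy as np, cv2
def px2w(c,u,v,z=None):
    K=c["K"];k1=c["k1"];d=np.array([(u-K[0,2])/K[0,0],(v-K[1,2])/K[1,1]])
    s=d.copy()
    for _ in range(20): s=d/(1+k1*(s@s))
    T=np.array(c["world_from_camera"]);ray=T[:3,:3]@np.array([s[0],-s[1],-1.]);o=T[:3,3]
    if z is None:
        r=c["range_z"][int(round(v)),int(round(u))];return o+ray*r
    return o+ray*(z-o[2])/ray[2]
def find(c,l,f=spot_point,z=None,n=3):
    out=[]
    for d in f(l,c)[:n]:
        u,v=d["at"][0]*512,d["at"][1]*384
        out.append((round(d["p"],2),round(u),round(v),px2w(c,min(u,511),min(v,383),z).round(3).tolist()))
    return out
E
python3 - <<'E'
from h import *
for n in ["top","scene"]:
    c=camera(n);cv2.imwrite(f"pics/{n}0.png",c["image"][:,:,::-1])
    print(n,np.array(c["world_from_camera"])[:3,3].round(3))
    for l,z in [("bar",.03),("tip",.045),("root",.045),("band",.045),("loop",.082),("pointer",.054),("tray",0),("rest",0),("sample",0)]:
        print(l,find(c,l,z=z))
print(get_obs())
E
```

```text
top [ 0.374 -0.018  1.091]
bar [(0.81, 359, 228, [0.436, -0.28, 0.03]), (0.7, 350, 275, [0.304, -0.244, 0.03]), (0.61, 302, 267, [0.329, -0.11, 0.03])]
tip [(0.9, 355, 317, [0.192, -0.247, 0.045]), (0.7, 256, 252, [0.375, 0.022, 0.045]), (0.62, 354, 186, [0.56, -0.269, 0.045])]
root [(0.72, 347, 285, [0.278, -0.233, 0.045]), (0.63, 291, 263, [0.34, -0.076, 0.045]), (0.56, 357, 219, [0.462, -0.273, 0.045])]
band [(0.82, 350, 201, [0.514, -0.255, 0.045]), (0.56, 351, 303, [0.231, -0.241, 0.045]), (0.55, 270, 259, [0.353, -0.019, 0.045])]
loop [(0.55, 261, 167, [0.616, 0.001, 0.082])]
pointer [(0.76, 267, 181, [0.578, -0.015, 0.054])]
tray [(0.84, 177, 215, [0.489, 0.263, 0.0])]
rest [(0.9, 356, 215, [0.479, -0.281, 0.0])]
sample [(0.96, 264, 173, [0.615, -0.006, 0.0]), (0.6, 376, 143, [0.702, -0.357, 0.0])]
scene [1.197 0.63  1.178]
bar [(0.6, 231, 146, [0.443, -0.262, 0.03]), (0.55, 283, 160, [0.363, -0.086, 0.03]), (0.48, 264, 136, [0.325, -0.216, 0.03])]
tip [(0.68, 303, 179, [0.391, 0.028, 0.045]), (0.58, 205, 161, [0.563, -0.265, 0.045]), (0.46, 282, 117, [0.216, -0.229, 0.045])]

[... 503 characters left out ...]
44, 221, [0.625, -0.012, 0.0])]
{'time_s': 1.0, 'qpos': array([-1.35359792e+00,  2.99926273e-01,  1.52099955e+00, -5.18467958e-06,
        1.32069072e+00, -6.65782897e-02]), 'joint_vel': array([ 0.00030831,  0.00083495, -0.00151686, -0.00198574,  0.00111078,
       -0.00022591]), 'tau': array([-1.75975263e-03, -5.31668079e+01, -3.52921951e+01,  7.08127418e-02,
        2.12741608e-02, -8.12342780e-07]), 'ee_pos': array([ 0.1539965 , -0.5279931 ,  0.20543135]), 'eef_rot': array([-3.14156848e+00,  3.42296505e-06,  2.83777978e-01]), 'force': array([0.0864279 , 0.15746963, 0.42813135]), 'moment': array([-0.07185342, -0.0449828 , -0.02851398]), 'grip_force': 0.0, 'grip_width': 0.09393800454641103}
```

View pics/top0.png

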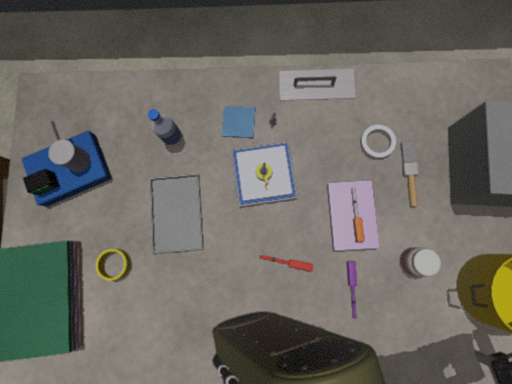

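View pics/scene0.png

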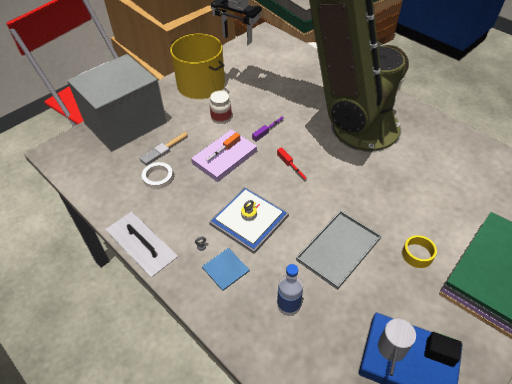

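Run:
```python
from h import *
c=camera("top");im=c["image"][:,:,::-1]
s=camera("scene");si=s["image"][:,:,::-1]
f=lambda a:cv2.resize(a,(390,290),interpolation=cv2.INTER_CUBIC)
a=np.vstack([np.hstack([f(im[146:206,224:304]),f(im[180:252,312:408])]),np.hstack([f(si[185:230,220:280]),f(si[120:180,190:270])])])
cv2.imwrite("pics/z1.png",a)
# bar handle: orange, rod
hsv=cv2.cvtColor(c["image"],cv2.COLOR_RGB2HSV)
m=(hsv[...,0]>4)&(hsv[...,0]<18)&(hsv[...,1]>150);m[:180]=0;m[250:]=0;m[:,:330]=0;m[:,380:]=0
ys,xs=np.nonzero(m);print("orange",len(xs),xs.min(),xs.max(),ys.min(),ys.max(),xs.mean(),ys.mean(),px2w(c,xs.mean(),ys.mean(),.06))
# depth: elevated points in loop area
P=[px2w(c,u,v) for v in range(155,192) for u in range(248,282)]
P=np.array(P);q=P[(P[:,2]>.062)&(P[:,2]<.12)];print("ring",len(q),q.mean(0),q.round(3).tolist()[:40])
y=(hsv[...,0]>20)&(hsv[...,0]<36)&(hsv[...,1]>110);y[:150]=0;y[200:]=0;y[:,:240]=0;y[:,290:]=0
ys,xs=np.nonzero(y);w=np.array([px2w(c,u,v,.054) for u,v in zip(xs,ys)]);print("washer",len(w),w.mean(0),w.min(0),w.max(0))
for l,z in [("loop",.082),("eye",.05),("pointer",.054),("tip",.045),("bar",.03),("band",.045),("root",.045)]: print(l,find(c,l,z=z))
```

```text
orange 136 355 363 218 240 358.83088235294116 229.30882352941177 [ 0.43159164 -0.27170943  0.06      ]
ring 43 [ 0.60872729 -0.0052148   0.08850339] [[0.624, -0.005, 0.093], [0.623, -0.008, 0.096], [0.624, -0.01, 0.093], [0.62, -0.005, 0.096], [0.619, -0.008, 0.1], [0.621, -0.01, 0.093], [0.616, -0.005, 0.102], [0.617, -0.008, 0.098], [0.618, -0.01, 0.093], [0.614, -0.005, 0.098], [0.613, -0.007, 0.099], [0.619, -0.01, 0.074], [0.611, -0.002, 0.1], [0.611, -0.005, 0.099], [0.61, -0.007, 0.1], [0.617, -0.01, 0.072], [0.617, 0.005, 0.062], [0.608, -0.002, 0.097], [0.607, -0.005, 0.1], [0.609, -0.007, 0.095], [0.615, -0.01, 0.069], [0.605, -0.002, 0.098], [0.605, -0.004, 0.097], [0.606, -0.007, 0.095], [0.611, -0.01, 0.07], [0.61, 0.005, 0.063], [0.611, 0.002, 0.062], [0.603, -0.002, 0.095], [0.602, -0.004, 0.098], [0.603, -0.007, 0.094], [0.608, -0.01, 0.07], [0.599, -0.002, 0.1], [0.599, -0.004, 0.098], [0.601, -0.007, 0.091], [0.607, -0.01, 0.064], [0.597, -0.001, 0.094], [0.598, -0.004, 0.092], [0.602, -0.007, 0.071], [0.595, -0.001, 0.093], [0.595, -0.004, 0.092]]
washer 124 [ 0.60495796 -0.005002    0.054     ] [ 0.57888337 -0.02462621  0.054     ] [0.63065347 0.01704506 0.054     ]
loop [(0.72, 356, 217, [0.464, -0.261, 0.082]), (0.46, 262, 168, [0.613, -0.001, 0.082]), (0.44, 175, 137, [0.713, 0.254, 0.082])]
eye [(0.46, 263, 172, [0.607, -0.003, 0.05])]
pointer [(0.77, 267, 182, [0.576, -0.015, 0.054])]
tip [(0.74, 258, 256, [0.363, 0.016, 0.045]), (0.63, 353, 317, [0.192, -0.243, 0.045]), (0.43, 408, 177, [0.582, -0.43, 0.045])]
bar [(0.83, 350, 274, [0.308, -0.245, 0.03]), (0.69, 354, 230, [0.431, -0.266, 0.03]), (0.56, 299, 266, [0.333, -0.102, 0.03])]
band [(0.75, 265, 175, [0.6, -0.01, 0.045]), (0.61, 350, 300, [0.238, -0.239, 0.045]), (0.59, 354, 202, [0.511, -0.266, 0.045])]
root [(0.87, 349, 284, [0.281, -0.236, 0.045]), (0.68, 289, 264, [0.339, -0.071, 0.045]), (0.59, 355, 218, [0.464, -0.267, 0.045])]
```

View pics/z1.png

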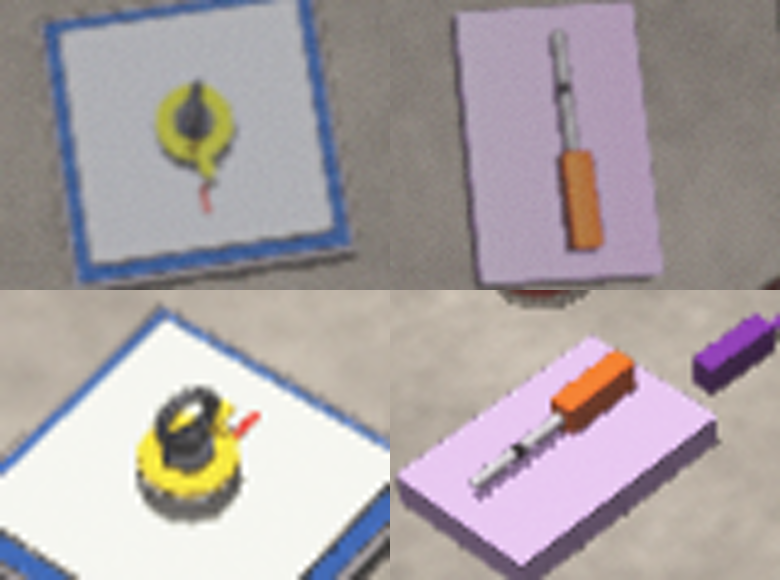

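Run:
```python
from h import *
c=camera("top");s=camera("scene")
from math import *
t=px2w(c,353.4,188.7,.05)
print("tip",t)
# handle top face points via depth
P=np.array([[*px2w(c,u,v)] for v in range(212,248) for u in range(350,370)]);
hs=cv2.cvtColor(c["image"],cv2.COLOR_RGB2HSV)[212:248,350:370].reshape(-1,3)
m=(hs[:,0]>3)&(hs[:,0]<20)&(hs[:,1]>140)&(P[:,2]>.052);q=P[m]
print(len(q),q.mean(0),np.median(q[:,2]))
(r)=cv2.minAreaRect((q[:,:2]*1000).astype(np.float32));print(r)
w,v=np.linalg.eigh(np.cov(q[:,:2].T));print(degrees(atan2(v[1,1],v[0,1])))
d=t[:2]-q.mean(0)[:2];print(degrees(atan2(d[1],d[0])),np.hypot(*d))
P=np.array([[*px2w(s,u,v)] for v in range(125,160) for u in range(212,252)])
hs=cv2.cvtColor(s["image"],cv2.COLOR_RGB2HSV)[125:160,212:252].reshape(-1,3)
m=(hs[:,0]>3)&(hs[:,0]<20)&(hs[:,1]>140)&(P[:,2]>.056);q=P[m];print("scene",len(q),q.mean(0),cv2.minAreaRect((q[:,:2]*1000).astype(np.float32)))
# ring from scene and top depth
for n,k,(a,b,e,f) in [("top",c,(155,190,248,282)),("scene",s,(190,215,232,265))]:
    P=np.array([px2w(k,u,v) for v in range(a,b) for u in range(e,f)]);q=P[(P[:,2]>.085)&(P[:,2]<.106)]
    w,v=np.linalg.eigh(np.cov(q[:,:2].T));print(n,len(q),(q.min(0)+q.max(0))/2,q.mean(0),np.sqrt(w),degrees(atan2(v[1,1],v[0,1])))
    P=q=None
    hs=cv2.cvtColor(k["image"],cv2.COLOR_RGB2HSV)
    y=(hs[...,0]>=20)&(hs[...,0]<36)&(hs[...,1]>110);M=np.zeros_like(y);M[a:b+10,e:f+10]=1;ys,xs=np.nonzero(y&M)
    w=np.array([px2w(k,u,v,.054)[:2] for u,v in zip(xs,ys)]);print(" washer",cv2.minEnclosingCircle((w*1000).astype(np.float32)),len(w))
# tray rim / tile: detect tile centre by white mask
hs=cv2.cvtColor(c["image"],cv2.COLOR_RGB2HSV);b=((hs[...,0]>100)&(hs[...,0]<125)&(hs[...,1]>100)).astype(np.uint8);b[:140]=0;b[210:]=0;b[:,:228]=0;b[:,300:]=0
ys,xs=np.nonzero(b);w=np.array([px2w(c,u,v,.022)[:2] for u,v in zip(xs,ys)]);print("blue",cv2.minAreaRect((w*1000).astype(np.float32)))
```

```text
tip [ 0.5503363  -0.26643771  0.05      ]
158 [ 0.43181348 -0.27128351  0.05975238] 0.059644332325292204
((432.49896240234375, -271.5045166015625), (62.919960021972656, 18.765348434448242), 2.172755241394043)
-176.06153627556137
2.3412335422914543 0.118621846622942
scene 63 [ 0.43781228 -0.26906393  0.05863968] ((435.27947998046875, -267.57476806640625), (70.09051513671875, 24.60540199279785), 3.3626997470855713)
top 30 [ 0.60949426 -0.00586377  0.09527509] [ 0.60920144 -0.00524969  0.09559114] [0.00222883 0.00906556] 168.92066941016665
 washer ((604.7684326171875, -5.067967414855957), 26.771968841552734) 120
scene 32 [ 0.61393452 -0.00204851  0.09367279] [ 0.61357947 -0.00115946  0.09324569] [0.00257181 0.01018269] 170.34116939422847
 washer ((606.3327026367188, -2.0534110069274902), 29.8450984954834) 107
blue ((610.2789306640625, -4.698333740234375), (167.1085662841797, 166.86862182617188), 7.117154121398926)
```

Call:
jog_arm([
  [[0.041,0,0],0,0.06],
  [[0.041,0,0],0,0.06],
  [[0.041,0,0],0,0.06],
  [[0.041,0,0],0,0.06],
  [[0.041,0,0],0,0.06],
  [[0.04,0,0],0,0.06],
])

```text
time_s: 2.05
ee_pos: [0.3911, -0.4584, 0.2056]
eef_rot: [3.141, -0.0, 0.284]
force: [0.1, -1.4, 0.2]
grip_width: 0.0602
grip_force: 0.0
```

Call:
jog_arm([
  [[0,0,0],6.65,0.06],
  [[0,0,0],6.65,0.06],
  [[0.0104,-0.0371,0.018],0,0.06],
  [[0.0104,-0.0371,0.018],0,0.06],
  [[0.0104,-0.0371,0.018],0,0.06],
  [[0.0104,-0.0371,0.018],0,0.06],
  [[0.0104,-0.0371,0.018],0,0.06],
  [[0,0,0.01],0,0.05],
  [[0,0,0],0,0.05],
])

```text
time_s: 2.8
ee_pos: [0.4304, -0.2734, 0.1056]
eef_rot: [-3.14, 0.002, 0.054]
force: [-0.5, -1.1, 0.4]
grip_width: 0.0508
grip_force: 0.0
```

Run:
```python
from h import *
a=camera("top")["image"][180:252,312:408,::-1];b=camera("scene")["image"][90:180,180:300,::-1]
f=lambda a:cv2.resize(a,(390,290),interpolation=cv2.INTER_CUBIC)
cv2.imwrite("pics/z2.png",np.hstack([f(a),f(b)]))
```

```text
(no output)
```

View pics/z2.png

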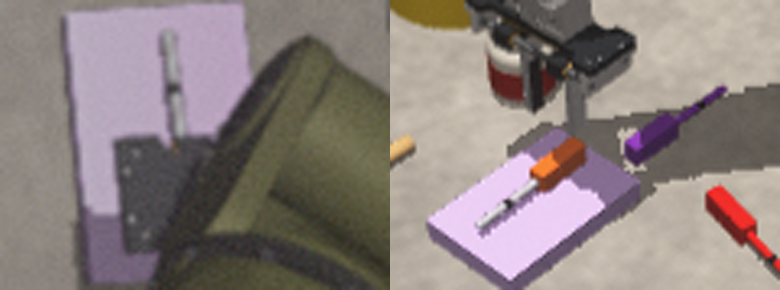

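The pictures show the gripper above the orange handle (right crop about 560,160), fingers either side. Descending.

Call:
jog_arm([
  [[0.002,-0.002,0.03],0,0.05],
  [[0,0,0.03],0,0.05],
  [[0,0,0.0096],0,0.05],
  [[0,0,0],0,0.05],
  [[0,0,0],0,0.015],
  [[0,0,0],0,0.015],
  [[0,0,0],0,0.015],
  [[0,0,0],0,0.015],
  [[0,0,0],0,0.015],
  [[0,0,0],0,0.015],
], squeeze=50)

```text
time_s: 3.73
ee_pos: [0.4329, -0.2735, 0.0386]
eef_rot: [3.141, -0.001, 0.052]
force: [-1.9, 1.9, 7.4]
grip_width: 0.0217
grip_force: 50.0
```

Call:
jog_arm([
  [[0,0,-0.015],0,0.015],
  [[0,0,-0.025],0,0.015],
  [[0,0,-0.02],0,0.015],
  [[0,0,-0.02],-5.9,0.015],
  [[0,0,0],-5.9,0.015],
  [[0,0,0],-5.9,0.015],
  [[0,0,0],-5.9,0.015],
  [[0,0,0],-5.9,0.015],
  [[0,0,0],-5.9,0.015],
  [[0,0,0],-5.9,0.015],
  [[0,0,0],-5.9,0.015],
  [[0,0,0],-5.9,0.015],
])

```text
time_s: 4.73
ee_pos: [0.4325, -0.2731, 0.1178]
eef_rot: [-3.141, 0.0, 0.984]
force: [-0.2, -0.9, -1.3]
grip_width: 0.0216
grip_force: 50.0
```

Call:
jog_arm([
  [[0,0,0],-5.9,0.015],
  [[0.0332,0.0062,0],0,0.015],
  [[0.0332,0.0062,0],0,0.015],
  [[0.0332,0.0062,0],0,0.015],
  [[0.0332,0.0062,0],0,0.015],
  [[0.0332,0.0062,0],0,0.015],
  [[0,0,0],0,0.015],
  [[0,0,0],0,0.015],
  [[0,0,0],0,0.015],
])

```text
time_s: 5.48
ee_pos: [0.5376, -0.1413, 0.1176]
eef_rot: [-3.141, 0.0, 1.082]
force: [0.7, -0.6, -1.4]
grip_width: 0.0215
grip_force: 50.0
```

Run:
```python
from h import *
o=get_obs();print(o["ee_pos"],o["eef_rot"],o["force"],o["moment"])
c=camera("top");s=camera("scene")
f=lambda a:cv2.resize(a,(390,290),interpolation=cv2.INTER_CUBIC)
A=c["image"][146:218,234:330,::-1];B=s["image"][165:225,210:290,::-1]
cv2.imwrite("pics/z3.png",np.hstack([f(A),f(B)]))
z=o["ee_pos"][2]+.0064
for n,k in [("top",c),("scene",s)]:
    for l in ["tip","band","root"]: print(n,l,find(k,l,z=z))
```

```text
[ 0.53764896 -0.14134275  0.11755862] [-3.14116550e+00  2.52021711e-04  1.08181425e+00] [ 0.68150207 -0.60147902 -1.42781296] [-0.09863121 -0.06641851  0.02613214]
top tip [(0.67, 352, 314, [0.213, -0.225, 0.124]), (0.6, 274, 171, [0.593, -0.035, 0.124]), (0.48, 260, 253, [0.371, 0.007, 0.124])]
top band [(0.74, 349, 298, [0.252, -0.218, 0.124]), (0.52, 286, 172, [0.589, -0.068, 0.124]), (0.47, 271, 257, [0.359, -0.021, 0.124])]
top root [(0.74, 350, 286, [0.283, -0.224, 0.124]), (0.41, 303, 189, [0.541, -0.112, 0.124])]
scene tip [(0.58, 282, 114, [0.273, -0.179, 0.124]), (0.58, 302, 181, [0.457, 0.073, 0.124]), (0.54, 247, 190, [0.599, -0.02, 0.124])]
scene band [(0.79, 298, 174, [0.442, 0.045, 0.124]), (0.62, 243, 176, [0.568, -0.07, 0.124]), (0.47, 274, 120, [0.315, -0.178, 0.124])]
scene root [(0.69, 237, 167, [0.554, -0.11, 0.124]), (0.64, 292, 162, [0.419, -0.002, 0.124]), (0.48, 265, 128, [0.365, -0.173, 0.124])]
```

View pics/z3.png

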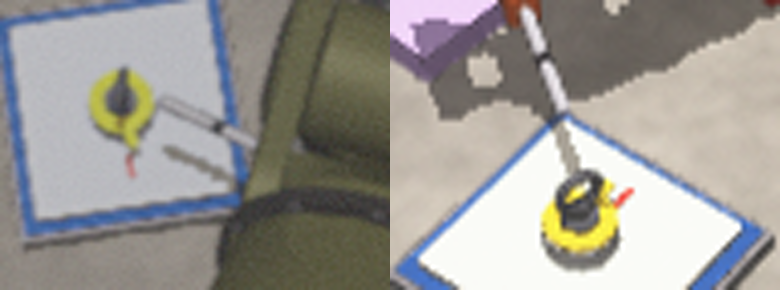

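Run:
```python
from h import *
o=get_obs();z=o["ee_pos"][2]+.0064
c=camera("top");s=camera("scene")
from math import *
for n,k,t,b in [("top",c,(273.4,170.8),(287.4,177.5)),("scene",s,(210+558/390*80-80,165+112/290*60),(210+(545-390)/390*80,165+57/290*60))]:
    T=px2w(k,*t,z);B=px2w(k,*b,z);d=(T-B)[:2];print(n,T,B,degrees(atan2(d[1],d[0])),np.hypot(*d))
# rod depth along the expected axis
for n,k,(a,b,e,f) in [("top",c,(165,190,265,298)),("scene",s,(160,190,225,252))]:
    P=np.array([px2w(k,u,v) for v in range(a,b) for u in range(e,f)]);q=P[(P[:,2]>.108)&(P[:,2]<.14)]
    th=1.0818;D=np.array([cos(th),sin(th)]);N=np.array([-D[1],D[0]]);r=q[:,:2]-o["ee_pos"][:2];l=r@D;w=r@N
    m=(l>.038)&(l<.13)&(abs(w)<.025);print(n,m.sum(),l[m].max(),np.polyfit(l[m],w[m],1),"w at tip, med z top",np.polyval(np.polyfit(l[m],w[m],1),[.08,.12]),np.polyval(np.polyfit(l[m],q[m,2],1),[.05,.12]))
```

```text
top [ 0.5931522  -0.03334509  0.12415809] [ 0.5733395  -0.07121803  0.12415809] 62.384311794346814 0.04274227681593243
scene [ 0.59947791 -0.03031962  0.12415809] [ 0.5732927  -0.06909646  0.12415809] 55.969651752851114 0.04679004109691399
top 95 0.12323218251867994 [-0.00866323  0.00176979] w at tip, med z top [0.00107673 0.0007302 ] [0.12702204 0.12842416]
scene 78 0.12848666878252363 [ 0.02023543 -0.00203684] w at tip, med z top [-0.00041801  0.00039141] [0.12905035 0.12488769]
```

Call:
jog_arm([
  [[0,0,0.02],0,0.015],
  [[0,0,0.021],0,0.015],
  [[0,0,0],0,0.015],
  [[0.01,0,0],0,0.015],
  [[0.01,0,0],0,0.015],
  [[0.008,0,0],0,0.015],
  [[0.008,0,0],0,0.015],
  [[0.006,0,0],0,0.015],
  [[0,0,0],0,0.015],
  [[0,0,0],0,0.015],
])

```text
time_s: 6.82
ee_pos: [0.5579, -0.1038, 0.0769]
eef_rot: [3.141, -0.0, 1.082]
force: [-0.1, -0.5, -1.0]
grip_width: 0.0218
grip_force: 50.0
```

Run:
```python
from h import *
o=get_obs();print(o["ee_pos"],o["eef_rot"],o["force"],o["moment"])
c=camera("top");s=camera("scene")
f=lambda a:cv2.resize(a,(390,290),interpolation=cv2.INTER_CUBIC)
cv2.imwrite("pics/z4.png",np.hstack([f(c["image"][152:197,244:304,::-1]),f(s["image"][170:215,220:280,::-1])]))
```

```text
[ 0.55790537 -0.10377993  0.0768547 ] [ 3.14135969e+00 -1.74800645e-05  1.08220119e+00] [-0.07930651 -0.46812433 -0.99096132] [-0.04567034 -0.0860778   0.03063814]
```

View pics/z4.png

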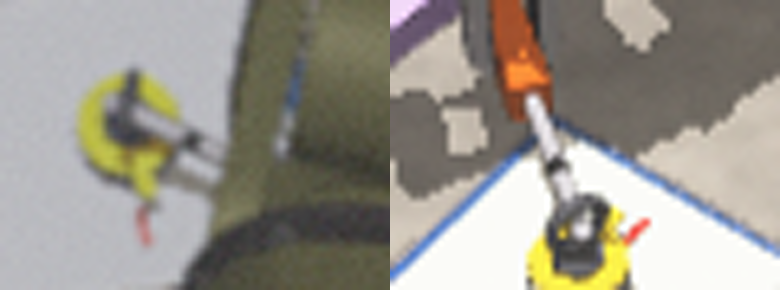

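The tip (left crop about 130,105; right crop about 580,225) is inside the ring without contact force. Pushing on to the band.

Call:
jog_arm([
  [[0.008,0,0],0,0.015],
  [[0.009,0,0],0,0.015],
  [[0.008,0,0],0,0.015],
  [[0.008,0,0],0,0.015],
  [[0,0,0],0,0.015],
  [[0,0,0],0,0.015],
])

```text
time_s: 7.42
ee_pos: [0.5734, -0.0745, 0.0765]
eef_rot: [-3.141, 0.0, 1.082]
force: [0.6, 0.2, -1.2]
grip_width: 0.0216
grip_force: 50.0
```

```bash
cat >> h.py <<'E'
C=np.array([.611,-.004])
def status():
    o=get_obs();p=o["ee_pos"];F=o["force"];r=p[:2]-C
    print("t",round(o["time_s"],2),"p",p.round(4),"yaw",round(np.degrees(o["eef_rot"][2]),1),"F",F.round(2),"M",o["moment"].round(3),"T_eye",round(o["moment"][2]+r[0]*F[1]-r[1]*F[0],3))
    th=o["eef_rot"][2];d=C-p[:2];print("along",d@[np.cos(th),np.sin(th)],"left",d@[-np.sin(th),np.cos(th)])
E
python3 - <<'E'
from h import *
status()
import pickle
c=camera("top");s=camera("scene");pickle.dump((c,s),open("base.pkl","wb"))
f=lambda a:cv2.resize(a,(390,290),interpolation=cv2.INTER_CUBIC)
cv2.imwrite("pics/z5.png",np.hstack([f(c["image"][152:197,244:304,::-1]),f(s["image"][170:215,220:280,::-1])]))
E
```

```text
t 7.42 p [ 0.5734 -0.0745  0.0765] yaw 62.0 F [ 0.56  0.18 -1.21] M [-0.046 -0.064 -0.082] T_eye -0.05
along 0.07988118664655541 left -0.00017187235539988018
```

View pics/z5.png

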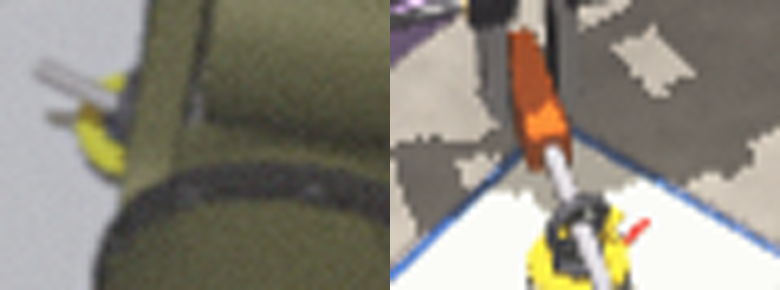

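The rod is through the loop: handle one side (right crop 540,110), tip the other (600,280). The red mark on the tile shows the pointer's first heading. Turning clockwise about the eye.

Call:
jog_arm([
  [[0.0002,-0.0056,0],4,0.015],
  [[0.0002,-0.0056,0],4,0.015],
  [[0.0002,-0.0056,0],4,0.015],
  [[0.0002,-0.0056,0],4,0.015],
  [[0.0002,-0.0056,0],4,0.015],
  [[0.0002,-0.0056,0],4,0.015],
  [[0.0002,-0.0056,0],4,0.015],
  [[0,0,0],0,0.015],
  [[0,0,0],0,0.015],
], squeeze=58)

```text
time_s: 8.27
ee_pos: [0.5444, -0.0492, 0.0768]
eef_rot: [3.141, -0.0, 0.595]
force: [-0.3, 0.0, -2.4]
grip_width: 0.0213
grip_force: 58.0
```

```bash
python3 -c "
from h import *
status()"
```

```text
t 8.27 p [ 0.5444 -0.0492  0.0768] yaw 34.1 F [-0.34  0.01 -2.45] M [0.015 0.01  0.006] T_eye -0.01
along 0.08046806366136801 left 0.00012449569933782365
```

Call:
jog_arm([
  [[0.0001,-0.0042,0],3,0.015],
  [[0.0001,-0.0042,0],3,0.015],
  [[0.0001,-0.0042,0],3,0.015],
  [[0.0001,-0.0042,0],3,0.015],
  [[0,0,0],0,0.015],
  [[0,0,0],0,0.015],
])

```text
time_s: 8.77
ee_pos: [0.5366, -0.0346, 0.0767]
eef_rot: [3.141, -0.0, 0.386]
force: [-0.1, -0.9, -1.7]
grip_width: 0.0217
grip_force: 58.0
```

```bash
python3 -c "
from h import *
status()"
```

```text
t 8.77 p [ 0.5366 -0.0346  0.0767] yaw 22.1 F [-0.15 -0.94 -1.66] M [-0.071  0.098  0.069] T_eye 0.134
along 0.0803907288198332 left 0.0002851296883633471
```

Call:
jog_arm([
  [[0.0001,-0.0042,0],3,0.015],
  [[0.0001,-0.0042,0],3,0.015],
  [[0.0001,-0.0042,0],3,0.015],
  [[0,0,0],0,0.015],
  [[0,0,0],0,0.015],
])

```text
time_s: 9.18
ee_pos: [0.5328, -0.0225, 0.0767]
eef_rot: [3.141, 0.0, 0.23]
force: [-0.3, -0.6, -1.2]
grip_width: 0.0216
grip_force: 58.0
```

Run:
```python
from h import *
status();import pickle
s=camera("scene");c0,s0=pickle.load(open("base.pkl","rb"))
f=lambda a:cv2.resize(a,(390,290),interpolation=cv2.INTER_CUBIC)
cv2.imwrite("pics/z6.png",np.hstack([f(s0["image"][185:215,230:270,::-1]),f(s["image"][185:215,230:270,::-1])]))
```

```text
t 9.18 p [ 0.5328 -0.0225  0.0767] yaw 13.2 F [-0.32 -0.6  -1.18] M [-0.075  0.154  0.019] T_eye 0.06
along 0.08036337888181926 left 0.0002130593068451041
```

View pics/z6.png

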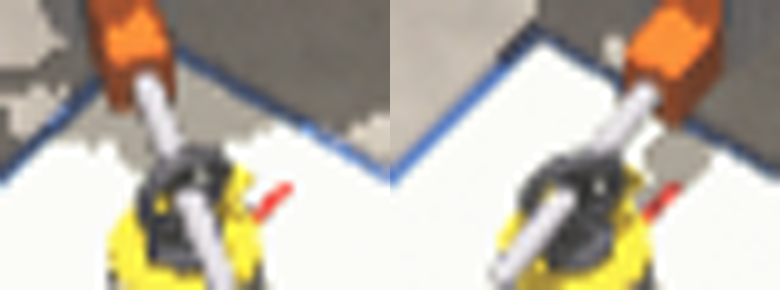

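The eye is following the bar (ring rotated, right crop 580,200); the tab still sits on the red mark (660,200). Continuing in small steps.

```bash
cat >> h.py <<'E'
def tab(k,D):
    h=cv2.cvtColor(k["image"],cv2.COLOR_RGB2HSV).astype(int);best=[]
    for v in range(140,225):
        for u in range(225,290):
            if 20<=h[v,u,0]<36 and h[v,u,1]>100:
                w=px2w(k,u,v,.054)[:2]-D;r=np.hypot(*w)
                if .026<r<.038: best.append((*w,h[v,u,1]*h[v,u,2]))
    b=np.array(best)
    if len(b): 
        w=np.average(b[:,:2],axis=0,weights=b[:,2]);print("tab n",len(b),"ang",round(np.degrees(np.arctan2(w[1],w[0])),1),w.round(4))
    else: print("no tab")
E
python3 - <<'E'
from h import *
import pickle
c0,s0=pickle.load(open("base.pkl","rb"))
D=np.array([.6135,-.0018])
tab(s0,D);s=camera("scene");tab(s,D);s=camera("scene");tab(s,D);status()
E
```

```text
tab n 7 ang -168.2 [-0.0312 -0.0065]
tab n 6 ang -170.4 [-0.0317 -0.0053]
tab n 6 ang -170.4 [-0.0317 -0.0053]
t 9.33 p [ 0.5328 -0.0225  0.0767] yaw 13.1 F [-1.38 -0.25 -1.36] M [0.018 0.158 0.067] T_eye 0.061
along 0.0803661157307656 left 0.00034999500718796667
```

Call:
jog_arm([
  [[0.0001,-0.0042,0],3,0.015],
  [[0.0001,-0.0042,0],3,0.015],
  [[0,0,0],0,0.015],
  [[0,0,0],0,0.015],
])

```text
time_s: 9.67
ee_pos: [0.5313, -0.0141, 0.0767]
eef_rot: [3.142, 0.0, 0.124]
force: [-0.9, -0.8, -1.9]
grip_width: 0.0213
grip_force: 58.0
```

```bash
python3 -c "
from h import *
for _ in range(3): s=camera('scene');status()
tab(s,np.array([.6135,-.0018]))"
```

```text
t 9.72 p [ 0.5313 -0.0142  0.0767] yaw 7.1 F [-0.26 -0.94 -1.35] M [-0.027  0.111 -0.023] T_eye 0.049
along 0.08035280186006628 left 0.00021770064894460848
t 9.77 p [ 0.5313 -0.0142  0.0767] yaw 7.1 F [-0.25 -0.1  -0.85] M [0.028 0.181 0.02 ] T_eye 0.026
along 0.08035800492612477 left 0.00025533377866143546
t 9.82 p [ 0.5313 -0.0141  0.0767] yaw 7.1 F [-1.58 -0.11 -1.31] M [-0.018  0.156  0.019] T_eye 0.011
along 0.0803653365260781 left 0.00025525180387676275
tab n 5 ang -168.5 [-0.0324 -0.0066]
```

Call:
jog_arm([
  [[0.0001,-0.0042,0],3,0.015],
  [[0,0,0],0,0.015],
  [[0,0,0],0,0.015],
])

```text
time_s: 10.07
ee_pos: [0.5308, -0.0099, 0.0767]
eef_rot: [3.142, -0.0, 0.071]
force: [-0.3, -0.2, -1.5]
grip_width: 0.0216
grip_force: 58.0
```

```bash
python3 -c "
from h import *
for _ in range(3): s=camera('scene');status()
tab(s,np.array([.6135,-.0018]))"
```

```text
t 10.12 p [ 0.5308 -0.0099  0.0767] yaw 4.1 F [-0.13 -0.08 -1.29] M [-0.093  0.054  0.022] T_eye 0.027
along 0.08038467530843796 left 0.00019545292331443463
t 10.17 p [ 0.5308 -0.0099  0.0767] yaw 4.1 F [-1.34 -0.65 -1.65] M [-0.001  0.109  0.053] T_eye 0.097
along 0.08039420552075875 left 0.00021403836874239602
t 10.22 p [ 0.5308 -0.0099  0.0767] yaw 4.0 F [-0.66  0.66 -1.15] M [-0.024  0.139  0.074] T_eye 0.017
along 0.08039018552961337 left 0.00024097611289507242
tab n 4 ang -167.2 [-0.0337 -0.0077]
```

Add to h.py:
```python
def torque(n=6):
    L=[]
    for _ in range(n):
        s=camera("scene");o=get_obs();F=o["force"];r=o["ee_pos"][:2]-C
        L.append((o["moment"][2],F[0],F[1],o["moment"][2]+r[0]*F[1]-r[1]*F[0]))
    print("yaw",round(np.degrees(o["eef_rot"][2]),1),"Mz,Fx,Fy,T",np.mean(L,0).round(3),"t",o["time_s"]);tab(s,np.array([.6135,-.0018]));return s
```

```text
(no output)
```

Call:
jog_arm([
  [[0,-0.0042,0],3,0.015],
  [[0,0,0],0,0.015],
  [[0,0,0],0,0.015],
])

```text
time_s: 10.47
ee_pos: [0.5306, -0.0056, 0.0767]
eef_rot: [3.141, -0.0, 0.019]
force: [0.4, 0.1, -1.8]
grip_width: 0.0216
grip_force: 58.0
```

```bash
python3 -c "
from h import *
torque()"
```

```text
yaw 1.0 Mz,Fx,Fy,T [ 0.064  0.228 -0.076  0.071] t 10.7667
tab n 4 ang -167.5 [-0.0336 -0.0074]
```

Call:
jog_arm([
  [[0,-0.0042,0],3,0.015],
  [[0,0,0],0,0.015],
  [[0,0,0],0,0.015],
])

```text
time_s: 11.02
ee_pos: [0.5305, -0.0014, 0.0767]
eef_rot: [3.141, -0.0, -0.034]
force: [0.2, -0.3, -2.0]
grip_width: 0.0216
grip_force: 58.0
```

```bash
python3 -c "
from h import *
torque()"
```

```text
yaw -2.0 Mz,Fx,Fy,T [0.059 0.603 0.286 0.035] t 11.3167
tab n 4 ang -167.4 [-0.0335 -0.0075]
```

Call:
jog_arm([
  [[0,-0.0042,0],3,0.015],
  [[0,0,0],0,0.015],
  [[0,0,0],0,0.015],
])

```text
time_s: 11.57
ee_pos: [0.5307, 0.0029, 0.0767]
eef_rot: [3.142, -0.0, -0.086]
force: [0.9, -0.1, -1.0]
grip_width: 0.0214
grip_force: 58.0
```

```bash
python3 -c "
from h import *
torque()"
```

```text
yaw -5.0 Mz,Fx,Fy,T [0.112 0.792 0.389 0.076] t 11.8667
tab n 3 ang -167.6 [-0.0342 -0.0075]
```

Call:
jog_arm([
  [[0,-0.0028,0],2,0.015],
  [[0,0,0],0,0.015],
  [[0,0,0],0,0.015],
])

```text
time_s: 12.12
ee_pos: [0.5309, 0.0056, 0.0767]
eef_rot: [3.142, -0.0, -0.122]
force: [1.2, -0.3, -1.3]
grip_width: 0.0216
grip_force: 58.0
```

```bash
python3 -c "
from h import *
torque()"
```

```text
yaw -7.0 Mz,Fx,Fy,T [0.128 1.392 0.297 0.091] t 12.4167
tab n 3 ang -169.8 [-0.0327 -0.0059]
```

Call:
jog_arm([
  [[0,-0.0028,0],2,0.015],
  [[0,0,0],0,0.015],
  [[0,0,0],0,0.015],
])

```text
time_s: 12.67
ee_pos: [0.5312, 0.0083, 0.0767]
eef_rot: [3.141, -0.0, -0.157]
force: [1.0, -0.6, -0.8]
grip_width: 0.0214
grip_force: 58.0
```

```bash
python3 -c "
from h import *
torque()"
```

```text
yaw -9.0 Mz,Fx,Fy,T [ 0.197  1.598 -1.129  0.267] t 12.9667
tab n 3 ang -170.2 [-0.0327 -0.0057]
```

Call:
jog_arm([
  [[0,-0.0028,0],2,0.015],
  [[0,0,0],0,0.015],
  [[0,0,0],0,0.015],
])

```text
time_s: 13.22
ee_pos: [0.5316, 0.0111, 0.0767]
eef_rot: [3.141, 0.0, -0.192]
force: [1.4, -1.3, -1.4]
grip_width: 0.0214
grip_force: 58.0
```

```bash
python3 -c "
from h import *
torque()"
```

```text
yaw -11.0 Mz,Fx,Fy,T [ 0.18   1.996 -1.223  0.247] t 13.5167
tab n 4 ang -171.5 [-0.0325 -0.0048]
```

Torque stepped from 0.09 to 0.26 N m between yaw -7° and -9°: it has bitten. About 5° more.

Call:
jog_arm([
  [[0,-0.0014,0],1,0.015],
  [[0,-0.0014,0],1,0.015],
  [[0,-0.0014,0],1,0.015],
  [[0,-0.0014,0],1,0.015],
  [[0,-0.0014,0],1,0.015],
  [[0,0,0],0,0.015],
  [[0,0,0],0,0.015],
])

```text
time_s: 14.1
ee_pos: [0.5332, 0.0181, 0.0767]
eef_rot: [-3.142, 0.0, -0.28]
force: [2.6, -0.8, -2.3]
grip_width: 0.0213
grip_force: 58.0
```

Run:
```python
from h import *
s=torque();import pickle
c0,s0=pickle.load(open("base.pkl","rb"))
f=lambda a:cv2.resize(a,(390,290),interpolation=cv2.INTER_CUBIC)
g=lambda k:f(k["image"][180:217,230:280,::-1])
cv2.imwrite("pics/z7.png",np.hstack([g(s0),g(s)]))
```

```text
yaw -16.0 Mz,Fx,Fy,T [ 0.227  1.989 -1.     0.261] t 14.4
tab n 6 ang -175.1 [-0.0313 -0.0027]
```

View pics/z7.png

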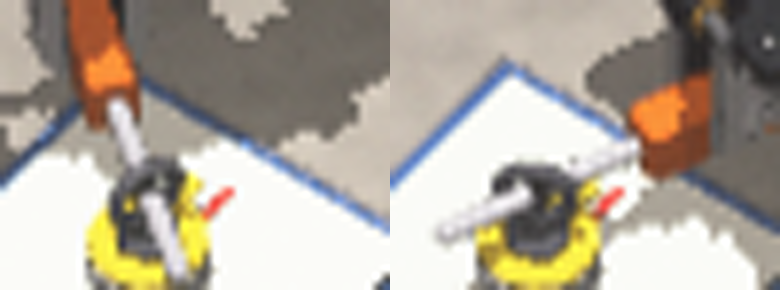

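The tab (right crop 590,190) has moved about 7° off the red mark (610,200). Swinging back a little to free the bar, then drawing it out.

Call:
jog_arm([
  [[0.0002,0.0056,0],-4,0.015],
  [[0.0002,0.0056,0],-4,0.015],
  [[0.0002,0.0056,0],-4,0.015],
  [[0.0002,0.0056,0],-4,0.015],
  [[0.0002,0.0056,0],-4,0.015],
  [[0.0002,0.0056,0],-4,0.015],
  [[0.0002,0.0056,0],-4,0.015],
  [[0.0002,0.0056,0],-4,0.015],
  [[0,0,0],0,0.015],
  [[0,0,0],0,0.015],
])

```text
time_s: 15.23
ee_pos: [0.533, -0.0262, 0.0766]
eef_rot: [-3.141, 0.001, 0.276]
force: [0.2, 1.6, -1.9]
grip_width: 0.0214
grip_force: 58.0
```

Run:
```python
from h import *
torque(3);status()
c=camera("top")
for u,v in [(151,179),(199,175),(203,250),(155,253)]: print(px2w(c,u,v,.018).round(3))
```

```text
yaw 15.9 Mz,Fx,Fy,T [ 0.012 -0.001  0.281 -0.01 ] t 15.3833
tab n 8 ang -176.5 [-0.0317 -0.002 ]
t 15.38 p [ 0.5331 -0.0259  0.0766] yaw 15.9 F [ 0.14 -0.18 -2.07] M [0.03  0.001 0.001] T_eye 0.018
along 0.08095770722555534 left -0.00023395807220869512
[0.601 0.341 0.018]
[0.61  0.193 0.018]
[0.383 0.179 0.018]
[0.377 0.321 0.018]
```

Call:
jog_arm([
  [[-0.008,0,0],0,0.015],
  [[-0.01,0,0],0,0.015],
  [[-0.012,0,0],0,0.015],
  [[-0.012,0,0],0,0.015],
  [[-0.012,0,0],0,0.015],
  [[-0.012,0,0],0,0.015],
  [[-0.012,0,0],0,0.015],
  [[0,0,0],0,0.015],
  [[0,0,0],0,0.015],
])

```text
time_s: 16.18
ee_pos: [0.4581, -0.0477, 0.0769]
eef_rot: [3.141, -0.0, 0.278]
force: [0.2, -0.1, -2.0]
grip_width: 0.0212
grip_force: 58.0
```

Call:
jog_arm([
  [[0,0,-0.025],6,0.015],
  [[0,0,-0.03],6,0.015],
  [[0.0012,-0.0337,0],0,0.015],
  [[0.0012,-0.0337,0],0,0.015],
  [[0.0012,-0.0337,0],0,0.015],
  [[0.0012,-0.0337,0],0,0.015],
  [[0.0012,-0.0337,0],0,0.015],
  [[0.0012,-0.0337,0],0,0.015],
  [[0.0012,-0.0337,0],0,0.015],
  [[0.0012,-0.0337,0],0,0.015],
  [[0.0012,-0.0337,0],0,0.015],
  [[0,0,0],0,0.015],
])

```text
time_s: 17.18
ee_pos: [0.4477, 0.2605, 0.1316]
eef_rot: [-3.14, -0.001, 0.073]
force: [1.1, -0.3, -1.4]
grip_width: 0.0217
grip_force: 58.0
```

Call:
jog_arm([
  [[0,0,0.035],0,0.015],
  [[0,0,0.035],0,0.015],
  [[0,0,0.025],0,0.015],
  [[0,0,0.012],0,0.015],
  [[0,0,0.006],0,0.015],
  [[0,0,0],0,0.015],
  [[0,0,0],0,0.015],
])

```text
time_s: 17.77
ee_pos: [0.4486, 0.2558, 0.0193]
eef_rot: [-3.141, -0.001, 0.069]
force: [-0.6, -0.4, -1.4]
grip_width: 0.0217
grip_force: 58.0
```

Call:
jog_arm([
  [[0,0,0.004],0,0.015],
  [[0,0,0.001],0,0.015],
  [[0,0,0.0005],0,0.015],
  [[0,0,0],0,0.015],
  [[0,0,0],0,0.015],
])

```text
time_s: 18.18
ee_pos: [0.4482, 0.2557, 0.0134]
eef_rot: [-3.141, -0.0, 0.069]
force: [-0.1, 0.2, -1.1]
grip_width: 0.0216
grip_force: 58.0
```

Call:
jog_arm([
  [[0,0,0],0,0.05],
  [[0,0,0],0,0.05],
  [[0,0,0],0,0.05],
  [[0,0,0],0,0.05],
  [[0,0,-0.015],0,0.05],
  [[0,0,-0.03],0,0.05],
  [[0,0,-0.04],0,0.05],
  [[0,0,-0.04],0,0.05],
  [[-0.04,0,-0.04],0,0.05],
  [[-0.04,0,0],0,0.05],
  [[0,0,0],0,0.05],
  [[0,0,0],0,0.05],
])

```text
time_s: 19.18
ee_pos: [0.3779, 0.2509, 0.1683]
eef_rot: [-3.141, -0.001, 0.07]
force: [0.3, 0.3, -0.5]
grip_width: 0.0501
grip_force: 0.0
```

Run:
```python
from h import *
c=camera("top");s=camera("scene");tab(s,np.array([.6135,-.0018]))
f=lambda a:cv2.resize(a,(390,290),interpolation=cv2.INTER_CUBIC)
cv2.imwrite("pics/z8.png",np.vstack([np.hstack([f(c["image"][146:206,224:304,::-1]),f(c["image"][165:265,120:250,::-1])]),np.hstack([f(s["image"][185:230,220:280,::-1]),f(s["image"])[:,:,::-1]])]))
from math import *
hs=cv2.cvtColor(c["image"],cv2.COLOR_RGB2HSV)
import pickle
for n,k in [("now",c)]:
    h=cv2.cvtColor(k["image"],cv2.COLOR_RGB2HSV);tab(k,np.array([.6085,-.0055]))
```

```text
tab n 8 ang -174.3 [-0.0319 -0.0032]
tab n 5 ang -175.6 [-0.0287 -0.0022]
```

View pics/z8.png

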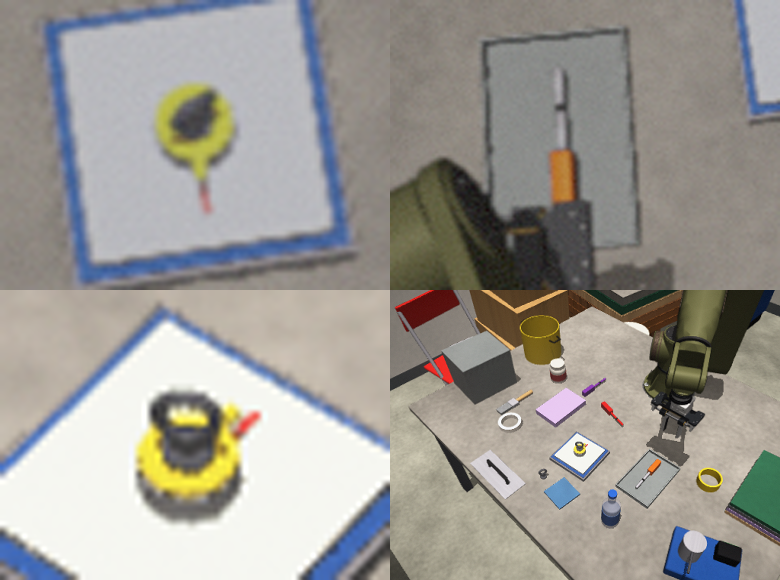

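Run:
```python
from h import *
c=camera("top");D=np.array([.6085,-.0055])
a=dict(c);a["image"]=cv2.imread("pics/top0.png")[:,:,::-1].copy()
s=camera("scene");b=dict(s);b["image"]=cv2.imread("pics/scene0.png")[:,:,::-1].copy()
for E in [D,D-[.002,0],D+[0,.001]]:
  tab(a,E);tab(c,E)
E2=np.array([.6135,-.0018]);tab(b,E2);tab(s,E2)
for k in (a,c): print(find(k,"pointer",z=.054)) if k is c else None
```

```text
tab n 7 ang -167.4 [-0.0285 -0.0064]
tab n 5 ang -175.5 [-0.0287 -0.0022]
tab n 5 ang -165.7 [-0.0275 -0.007 ]
tab n 3 ang -175.1 [-0.0283 -0.0024]
tab n 7 ang -165.5 [-0.0285 -0.0074]
tab n 5 ang -173.6 [-0.0287 -0.0032]
tab n 7 ang -168.1 [-0.0313 -0.0066]
tab n 8 ang -174.3 [-0.032  -0.0032]
[(0.79, 265, 182, [0.577, -0.008, 0.054]), (0.38, 264, 174, [0.6, -0.007, 0.054])]
```

The washer moved about 6–8°, the bar lies in the tray, and nothing else has moved.

```bash
python3 -c "
from station import *
print(hand_in())"
```

```text
the job is handed in; nothing more can be done
None
```

The eye is tightened: the washer moved clockwise about 6–8° by camera measurement, the bar lies in the grey tray, nothing else on the table looked disturbed, and the job is handed in.

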